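Open a pull-and-turn hold-down and unload the cured plug

ROBOT

A 6-joint arm with a two-finger parallel gripper is mounted at the origin on a cart in front of the work surface, level with it; the furniture and walls round the work are solid. World frame = base frame: x ahead of the robot, y to its left, z up, the work surface at z = 0. Lengths are in m, angles in rad, forces in N, time in s.
With the tool pointing down it reaches from about 0.275 to 0.75 m from the base axis. Payload 10.2 kg.
Tool frame: the origin (TCP) lies between the finger pads; the fingertips stand 25 mm ahead of it and the grasp point (between the pads) lies 6 mm ahead of it; z points along the fingers, y is the direction in which the jaws open and shut (so a half turn about z gives the same grasp; the last joint's range is limited). The gripper opens to 85 mm and grips with 20 to 120 N. Pads are 22 mm wide; open, the fingers measure 114 mm over their backs; the gripper's body (76 mm by 85 mm) begins 54 mm behind the grasp point. The pads swing forward as they close: fully open they stand 13 mm farther back than shut.
Start: joints at [-1.351, 0.313, 1.498, -0, 1.331, -0.223], TCP at [0.225, -0.474, 0.256] pointing down, gripper open.
Joint ranges: [-2.94, 2.94], [-0.97, 2.17], [0.19, 2.56], [-1.23, 4.37], [0.02, 3.11], [-2.88, 2.88]. Speed limits (rad/s): [2.39, 2.39, 3.01, 3.14, 3.14, 3.14].

INTERFACE

Orientations are given as a unit quaternion [x, y, z, w].
In Python, from bench import * gives the robot as it stands. The module is installed in compiled form; this text tells all that it offers.
- The arm moves only by the shell command python3 -m inch 'ROWS' [FORCE]. ROWS is JSON, a list of rows, each a list of 3 entries, a list of its own where there are three numbers: the shift along the world's x, y, z in m, then the turn about the world's z in degrees, then the closure, from 0 (fully open) to 1 (shut). A call has 1 to 10 rows; each row shifts and turns the commanded pose from where the row before left it; what a row does not reach is not made up. A row lasts 1/8 s, in which the tool goes at most 62.5 mm and 10.7 degrees, less where a joint would pass 70% of its speed; a pose out of reach is approached as far as the arm can. A call is refused whole if a number of a shift passes 0.0625 or a number of a turn 10.7, either way. A call with a gripper value outside its range is refused whole. The fingers move at their own pace and stop on an object; FORCE is the grip in N (left out, the last holds). Time passes only in rows, so rows that do not move let the fingers close. It gives the time, the measured TCP pose, the force and the opening at its end, in the units of the state.
- get_state(): the state, without advancing time (a new reading comes with each control period).
- get_image(name): name is "scene" or "top" or "wrist"; returns (picture, depth): 420x560x3 uint8, red, green, blue; 420x560 float32, m along the optical axis (not along the pixel's ray), 0 where there is no reading.
- camera_model(name): a dict with "fx", "fy", "cx", "cy" (pixels), "eye" and "orientation" of the camera in the world; the wrist camera has in their place "T_tool_cam" (4x4, takes a point from camera to tool coordinates, whose origin is the TCP and whose axes are the flange's). Camera axes: x right, y down, z forward; pixel columns grow to the right and rows downward; lengths in m; the calibration is good to about 2 mm. A picture is of the moment at which its call begins: read the wrist's pose just before it. camera_model takes no time and is no camera call.
- sign_off(): hands the job in, once; it reports no verdict.
Trained networks look in the newest picture that a camera, given by its name, has taken for a name from the list of things; names that differ only in an ending like _2 or _b are one class to them, and where a whole thing is asked for, a point or a joint stands for the part that bears it (a point fixed in the world has none). Each returns a list of dicts, best first, with "p" (0 to 1); they miss things now and then, are a little off and sometimes report something else, mostly with a low value. They report only what shows in the picture. A call takes as long as a camera call.
- look_for(camera, target): "bbox" ([centre column, centre row, width, height] in pixels, round what is visible of it).
- outline_of(camera, target): "region" (420x560 bool, what is visible of it) and "bbox" ([centre column, centre row, width, height] in pixels, round what is visible of it).
The state is a dict: "time": time; "joints": joint angles; "qd": joint speeds; "tau": joint torques, N m; "ee_pos": TCP position; "eef_rot": TCP orientation; "ft_force": force on the tool from outside, world axes, zero at the start; "torque": the same for the moment, N m; "grip_width": opening from 0.0 (shut) to 1.0 (fully open).
Only numpy, scipy, OpenCV 4.12 (cv2) and the standard library are available. Lean on these libraries where they do the work, as an engineer would, in place of code of your own. Each camera call takes 0.05 s, during which the arm holds its last target.

TASK

The silicone plug in the grey clamp has cured. Pull the orange knob up to unlock it, turn it counter-clockwise (seen from above) until the hold-down arm is over the green dot, and push the knob fully home in that notch; then take the plug out and stand it upright, wide end down, on the green pad in the blue tray. Leave the knob locked there, the other two plugs standing in their places and the two glass inserts undisturbed.

Things in the scene. Friction and masses are not known exactly. Their poses are not given: they have to be found in the camera images.
- clamp: Fixed grey base plate, 84 x 160 x 14 mm thick; origin at the centre of its underside on the bench. Knob axis at local y = +40 mm, plug nest at y = -40 mm (x = 0). Round the knob axis an aluminium housing, 60 mm across, 52 mm high, its crown with two notches 15 mm wide, 12 mm deep for the arm: one along local -y (red dot by the nest), one 1.22 rad counter-clockwise of it (green dot).
- knob_grip (a point): Centre of the knob's orange bar, on the turning axis, 79 mm above the bench when home; moves with the knob. The bar is upright, 14 mm thick, 46 mm long (along this point's y axis, which lies along the arm) and 26 mm high; under it a 12 mm diameter stem, 14 mm long, then the arm and the 60 mm wide housing.
- lever_tip (a point): Point on the hold-down arm's axis over its rubber pad, at the far end, 80 mm from the knob axis. The arm is a 12 mm round rod fixed under the knob along the knob's local -y, 46 mm above the bench and 33 mm below knob_grip when home; its pad then sits 1 mm above the plug, so the plug cannot be lifted out.
- lock_lift (a joint): How far the knob and arm are pulled up, m: 0 = fully home, 0.020 = end of travel. It starts home. Above 0.012 the arm clears the notches and can turn. Friction of about 4 N: it stays where it is left, and must be pushed down.
- lock_turn (a joint): Angle of knob and arm, rad, counter-clockwise from above positive: 0 = over the nest (clamped), 1.22 = over the green dot (open). End stops at -0.1 and 1.32. When home the notch leaves about 0.06 rad of play each way. Pushed down within about 0.12 rad of a notch, the round rod centres itself. Turning takes about 0.04 N m.
- nest (a point): Centre of the nest's floor, 14 mm above the bench, where the plug stands: a low ring 5 mm high, 27.5 mm inner and 36 mm outer diameter.
- plug_mid (a point): Centre, half-way up, of the cured plug in the nest: pale grey silicone dome plug, 22 mm high, flange 24 mm diameter at its wide lower end, tapering above it to 16 mm near the top (solid as a cone, 14 degrees a side); z axis up along the plug. Grip it round the side, above the nest's ring. It weighs 11 to 21 g.
- tray: Fixed blue tray 76 x 186 mm, origin at the centre of its underside; floor 3 mm thick, walls and dividers 3 mm thick, 9 mm high; three compartments 70 x 58 mm in a row along its y axis, centres at y = -61, 0 and +61 mm. One holds the green pad, each of the other two a plug.
- pad_top (a point): Centre of the top of the green pad, a fixed flat disc 40 mm diameter and 1.2 mm thick, in the middle of the empty compartment (any of the three); its top lies 4.2 mm above the bench.
- plug_a_mid (a point): Centre, half-way up, of a like plug standing in the tray, to be left there.
- plug_b_mid (a point): Centre, half-way up, of the other plug standing in the tray, to be left there.
- insert_a: White glass insert standing on its foot on the bench between clamp and tray, 22 mm diameter, 58 mm high; origin at the centre of its underside. Leave alone.
- insert_b: A second glass insert like it, to the right of the clamp. Leave alone.

How it is judged:
By the outcome, as a careful person would: the job done as asked, in the order asked, and still so for the second after the job is handed in, with the robot touching nothing.
It also fails if it takes over 54 s, if anything falls off the work surface, if the arm or the gripper's body presses on something with over 40 N, if the wrist force passes 120 N, or if a joint passes its speed limit or range.

## Working session

There is one attempt and no reset: what is moved stays moved. The work goes in short steps, Python scripts to look and compute and a shell command to move; the robot and the scene stay as the last step left them, time stands still between calls to the robot, and variables do not carry over. Pictures are saved under pics/ and viewed, and the job is handed in when it is done.

```bash
mkdir -p pics
cat > h.py <<'E'
from bench import *
import numpy as np, cv2
from scipy.spatial.transform import Rotation as R
def cam(name,st=None):
    m=camera_model(name)
    if 'T_tool_cam' in m:
        T=np.eye(4);T[:3,:3]=R.from_quat(st['eef_rot']).as_matrix();T[:3,3]=st['ee_pos']
        return m,T@np.array(m['T_tool_cam'])
    T=np.eye(4);o=np.array(m['orientation'])
    T[:3,:3]=R.from_quat(o).as_matrix() if o.size==4 else o
    T[:3,3]=m['eye'];return m,T
def cloud(name,d,st=None):
    m,T=cam(name,st)
    v,u=np.mgrid[:d.shape[0],:d.shape[1]]
    P=np.stack([(u-m['cx'])/m['fx']*d,(v-m['cy'])/m['fy']*d,d],-1)
    return P@T[:3,:3].T+T[:3,3]
def save(n,im): cv2.imwrite('pics/'+n+'.png',im[:,:,::-1])
E
python3 - <<'E'
from h import *
s=get_state();print(s)
for n in('top','scene'):
    im,d=get_image(n);save(n+'0',im);np.savez(n+'0.npz',im=im,d=d);print(n,camera_model(n))
    for t in (['clamp','knob_grip','lever_tip','plug_mid','tray','insert_a','pad_top','lock_turn'] if n=='top' else []):
        try:
            for r in look_for(n,t): print(t,np.round(r['bbox'],1),round(r['p'],2))
        except Exception as e: print(t,e)
E
```

```text
{'time': 0.0, 'joints': array([-1.35137731e+00,  3.13444994e-01,  1.49843501e+00,  8.11803757e-06,
        1.33096628e+00, -2.23414894e-01]), 'qd': array([ 0.00043919, -0.0009833 ,  0.00034388,  0.00104083,  0.0006167 ,
       -0.0004063 ]), 'tau': array([ 7.49250576e-04, -4.12261820e+01, -2.59747285e+01, -1.14327249e-04,
        3.99722529e-03,  4.53321860e-06]), 'ee_pos': array([ 0.22489861, -0.4741496 ,  0.25573839]), 'eef_rot': array([ 9.75587268e-01,  2.19611222e-01,  5.19456124e-06, -6.26803410e-04]), 'ft_force': array([-0.71250333, -0.12728045, -0.64745416]), 'torque': array([-0.02380418,  0.02457597,  0.059577  ]), 'grip_width': 1.0009530087443417}
top {'fx': 455.4242282912801, 'fy': 455.4242282912801, 'cx': 282.60459470133765, 'cy': 213.7859159511235, 'eye': array([ 0.42640636, -0.00312372,  1.17646476]), 'orientation': array([ 0.71319685, -0.69927642,  0.03395043, -0.03478664])}
clamp [351.8 242.7  67.3  40.2] 0.86
knob_grip [351.  245.   42.3  21. ] 0.57
lever_tip [349.8 246.9  40.9  19.8] 0.57
tray [155.7 211.8  56.5  76. ] 0.61
tray [163.4 189.8  13.1  14.7] 0.24
insert_a [352.9 245.2  41.8  22.1] 0.61
insert_a [244.2 245.7   9.5   3.8] 0.47
pad_top [161.7 190.1  19.4  13.5] 0.5
lock_turn [350.4 245.8  41.8  23.7] 0.5
lock_turn [153.  211.5  51.8  75. ] 0.5
scene {'fx': 467.95416852164095, 'fy': 467.95416852164095, 'cx': 276.8372880087845, 'cy': 206.0117195759056, 'eye': array([-0.29430951, -0.77868173,  0.9755926 ]), 'orientation': array([ 0.82627539, -0.35680441,  0.17281804, -0.40011687])}
```

Run:
```python
from h import *
im=np.load('top0.npz')['im'];save('topz',cv2.resize(im[160:300,110:420],None,fx=2.5,fy=2.5,interpolation=cv2.INTER_CUBIC))
```

```text
(no output)
```

View pics/topz.png

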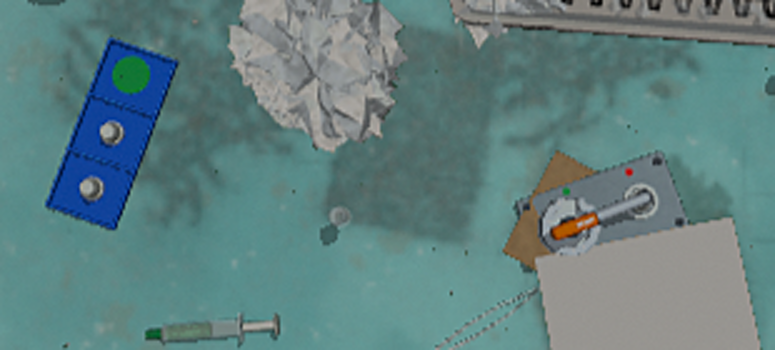

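View pics/scene0.png

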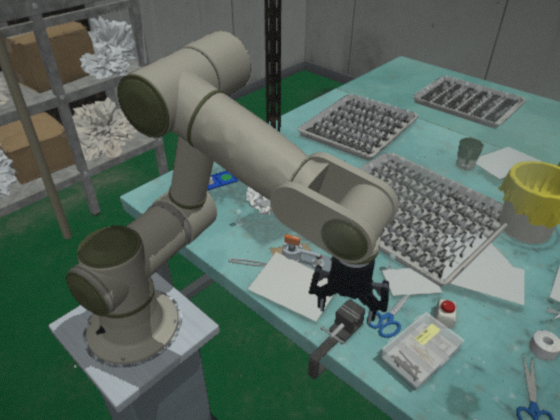

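View pics/top0.png

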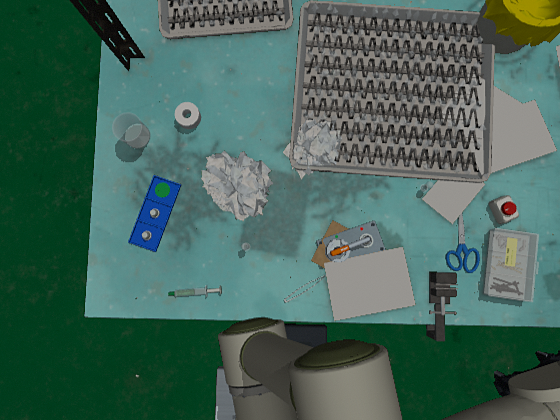

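The top view shows the clamp near (350,243), with the orange bar at (341,250) and the arm running to the nest at (366,241). The tray is near (155,213), with the green pad at its upper end (162,190). Insert_a is near (245,246). Insert_b isn't obvious yet. Next I'll measure these.

Run:
```python
from h import *
z=np.load('top0.npz');im,d=z['im'],z['d'];P=cloud('top',d)
print('bench z',P[260,250],P[270,200],P[225,400])
def seg(mask,name):
    n,l,st,c=cv2.connectedComponentsWithStats(mask.astype(np.uint8))
    for i in range(1,n):
        if st[i,4]>8: 
            q=P[l==i];print(name,c[i].round(1),st[i,4],np.median(q,0).round(4),'zmax',q[:,2].max().round(4))
hsv=cv2.cvtColor(im,cv2.COLOR_RGB2HSV)
H,S,V=[hsv[...,i].astype(int) for i in range(3)]
roi=np.zeros(H.shape,bool);roi[160:300,110:440]=1
seg(roi&(H<18)&(H>5)&(S>190)&(V>120),'orange')
seg(roi&(H>50)&(H<75)&(S>150),'green')
seg(roi&(H>105)&(H<125)&(S>150),'blue')
seg(roi&((H<5)|(H>174))&(S>150),'red')
# heights map
Z=P[...,2]
v=np.clip(Z*1000,0,100)/100*255
c=cv2.applyColorMap(v.astype(np.uint8),cv2.COLORMAP_JET)
c=np.hstack([cv2.resize(c[180:290,290:440],None,fx=4,fy=4,interpolation=0)])
cv2.imwrite('pics/hz.png',c)
save('clampz',cv2.resize(im[160:290,290:470],None,fx=4.4,fy=4.4,interpolation=cv2.INTER_CUBIC))
m=(Z>.03)&(Z<.15)&roi
seg(m,'tall')
m=(Z>.05)&(Z<.07)&roi
```

```text
bench z [0.42019599 0.08076733 0.0008876 ] [0.39221826 0.20796955 0.00218821] [ 0.51783972 -0.30461007  0.00176857]
orange [338.7 250.3] 70 [ 0.4473 -0.1342  0.0907] zmax 1.1765
green [162.  189.5] 161 [0.5979 0.3144 0.0026] zmax 0.0108
green [171.1 293.3] 15 [0.3333 0.2775 0.0113] zmax 0.0155
blue [153.8 214.4] 1784 [0.5294 0.3342 0.002 ] zmax 1.1765
tall [236.6 185.3] 2568 [0.6068 0.1135 0.0453] zmax 0.0701
tall [358.9 169.9] 944 [ 0.6523 -0.182   0.0358] zmax 0.0579
tall [331.3 161.4] 20 [ 0.6717 -0.1204  0.0463] zmax 0.0553
tall [356.4 162.3] 29 [ 0.6712 -0.1832  0.0469] zmax 0.0537
tall [366.8 164. ] 25 [ 0.6669 -0.2103  0.0452] zmax 0.0515
tall [382.6 163.1] 31 [ 0.6689 -0.2496  0.0493] zmax 0.0568
tall [407.9 163.2] 35 [ 0.6705 -0.3133  0.0491] zmax 0.0581
tall [391.2 164.5] 35 [ 0.667  -0.2708  0.0478] zmax 0.057
tall [426.1 166.6] 33 [ 0.6635 -0.3587  0.0479] zmax 0.0576
tall [429.  184.4] 47 [ 0.617  -0.3645  0.0521] zmax 0.0599
tall [341.7 249.2] 584 [ 0.4533 -0.1423  0.0501] zmax 0.0948
tall [244.4 245.6] 48 [0.4547 0.0924 0.0525] zmax 0.0587
tall [435.8 277.7] 96 [ 0.3861 -0.3763  0.0589] zmax 0.0646
tall [435.8 291. ] 66 [ 0.3546 -0.3761  0.0582] zmax 0.0662
```

View pics/clampz.png

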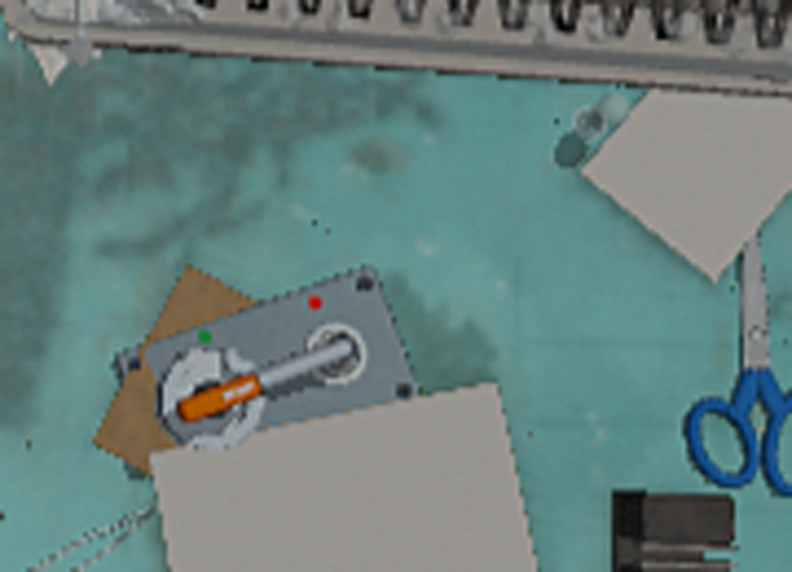

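View pics/hz.png

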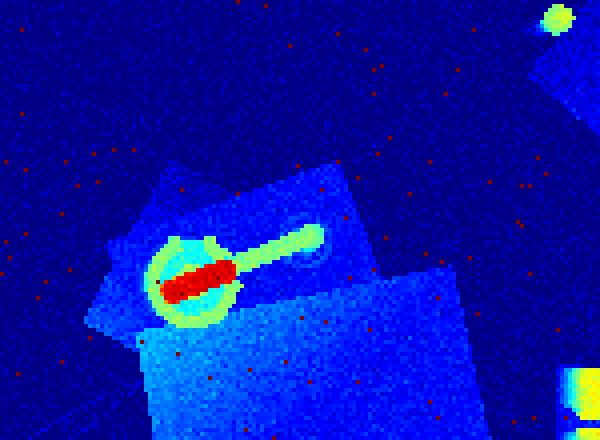

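Run:
```python
from h import *
z=np.load('top0.npz');im,d=z['im'],z['d'];P=cloud('top',d).astype(np.float32)
sub=P[225:275,315:400].reshape(-1,3)
b=sub[(sub[:,2]>.08)&(sub[:,2]<.1)]
r=cv2.minAreaRect(b[:,:2]*1000);print('bar',r,b.mean(0),len(b))
def ax(q):
    c=q.mean(0);u=np.linalg.svd(q-c)[2][0];return c,u
c,u=ax(b[:,:2]);print('bar axis deg',np.degrees(np.arctan2(u[1],u[0])))
# arm
e=sub[(sub[:,2]>.04)&(sub[:,2]<.062)]
cc=np.array(r[0])/1000
rr=np.linalg.norm(e[:,:2]-cc,axis=1)
a=e[(rr>.036)&(rr<.095)];ca,ua=ax(a[:,:2]);print('arm',ca,'deg',np.degrees(np.arctan2(ua[1],ua[0])),rr.max(),len(a))
h=e[rr<.034];h=h[np.linalg.norm(h[:,:2]-cc,axis=1)>.015]
print('housing minEncl',cv2.minEnclosingCircle(h[:,:2].copy()*1000))
# line from cc to arm centroid
w=ca-cc;print('cc->arm deg',np.degrees(np.arctan2(w[1],w[0])))
# insert tops
for (x0,x1,y0,y1) in[(236,252,238,254),(420,438,176,192)]:
    q=P[y0:y1,x0:x1].reshape(-1,3);q=q[(q[:,2]>.05)&(q[:,2]<.063)];print('ins',q.mean(0),len(q))
# tray pts
for (x0,x1,y0,y1,n) in[(146,162,205,219,'p1'),(138,154,228,243,'p2')]:
    q=P[y0:y1,x0:x1].reshape(-1,3);q=q[(q[:,2]>.018)&(q[:,2]<.04)];print(n,q.mean(0),len(q))
s=P[250:320,325:415].reshape(-1,3);
for p in[(335,262),(350,258),(370,256),(400,252),(330,285),(350,285),(370,285),(400,285),(340,310),(380,305)]:print(p,P[p[1],p[0]].round(3))
```

```text
bar ((448.9791564941406, -137.68243408203125), (13.903691291809082, 45.11846160888672), 22.319509506225586) [ 0.44897076 -0.13732336  0.08995919] 109
bar axis deg -67.76075
arm [ 0.4725239  -0.19542752] deg -67.659515 0.08809104218534504 103
housing minEncl ((450.0829772949219, -140.43142700195312), 30.8059139251709)
cc->arm deg -67.81751747612086
ins [0.4556296  0.09215132 0.05404852] 33
ins [ 0.6175365  -0.36499095  0.05395815] 38
p1 [0.5373828  0.3304394  0.02198392] 32
p2 [0.4796159 0.3477665 0.0228654] 34
(335, 262) [ 0.42  -0.134  0.031]
(350, 258) [ 0.43  -0.172  0.028]
(370, 256) [ 0.436 -0.223  0.021]
(400, 252) [ 0.448 -0.3    0.016]
(330, 285) [ 0.362 -0.124  0.018]
(350, 285) [ 0.363 -0.174  0.018]
(370, 285) [ 0.363 -0.225  0.012]
(400, 285) [ 0.365 -0.301  0.013]
(340, 310) [ 0.3   -0.15   0.012]
(380, 305) [ 0.314 -0.251  0.012]
```

```bash
python3 -c "
from h import *
print(camera_model('wrist'))"; python3 -m inch '[[[0.022,0.033,0],9,0],[[0.022,0.033,0],9,0],[[0.022,0.033,0],9,0],[[0.022,0.033,0],9,0],[[0.022,0.033,0],9,0],[[0.022,0.033,0],9,0],[[0.022,0.033,0],9,0],[[0.022,0.033,0],9,0],[[0.022,0.033,0],8,0],[[0.022,0.033,0],7,0]]'
```

```text
{'fx': 347.92096723954734, 'fy': 347.92096723954734, 'cx': 279.3034257590182, 'cy': 207.0572719512886, 'T_tool_cam': array([[ 4.42578999e-04, -9.45379448e-01, -3.25971629e-01,
         8.37491931e-02],
       [ 9.99999650e-01,  1.87151229e-04,  8.14947975e-04,
         3.37224818e-04],
       [-7.09429076e-04, -3.25971876e-01,  9.45379201e-01,
        -1.17896391e-01],
       [ 0.00000000e+00,  0.00000000e+00,  0.00000000e+00,
         1.00000000e+00]])}
time: 1.75
ee_pos: [0.4456, -0.1432, 0.2564]
eef_rot: [0.555, 0.832, -0.0, 0.0]
ft_force: [0.2, -0.5, -0.4]
grip_width: 1.0
```

```bash
cat > look.py <<'E'
from h import *
import sys
n=sys.argv[1]
s=get_state();im,d=get_image('wrist');save(n,im);np.savez(n+'.npz',im=im,d=d,pos=s['ee_pos'],rot=s['eef_rot'])
q=R.from_quat(s['eef_rot']).as_matrix();print('t',s['time'],'pos',s['ee_pos'].round(4),'tool y deg',np.degrees(np.arctan2(q[1,1],q[0,1])).round(2),'z',q[:,2].round(3),'w',s['grip_width'],'j',s['joints'].round(2),'f',s['ft_force'].round(1))
E
python3 look.py w1
python3 - <<'E'
from h import *
z=np.load('w1.npz');st={'ee_pos':z['pos'],'eef_rot':z['rot']};P=cloud('wrist',z['d'],st).astype(np.float32)
a=P.reshape(-1,3);r=np.linalg.norm(a[:,:2]-[.449,-.1385],axis=1)
b=a[(a[:,2]>.084)&(a[:,2]<.1)&(r<.04)];print('bar',len(b),cv2.minAreaRect(b[:,:2].copy()*1000),b.mean(0))
t=a[(a[:,2]>.04)&(a[:,2]<.062)&(r>.036)&(r<.095)];c=t[:,:2].mean(0);u=np.linalg.svd(t[:,:2]-c,full_matrices=False)[2][0];print('arm',len(t),c,np.degrees(np.arctan2(u[1],u[0])),np.percentile(r[(a[:,2]>.04)&(a[:,2]<.062)&(r<.1)],99.5))
h=a[(a[:,2]>.047)&(a[:,2]<.058)&(r<.034)&(r>.02)];print('hous',cv2.minEnclosingCircle(h[:,:2].copy()*1000),h.mean(0))
print('z of base/bench',np.histogram(a[:,2],bins=np.arange(-.01,.1,.004)))
E
```

```text
t 1.75 pos [ 0.4456 -0.1432  0.2564] tool y deg 22.61 z [ 0. -0. -1.] w 1.000132265169461 j [-0.56  0.19  1.66 -0.    1.29 -0.96] f [ 0.2 -0.5 -0.4]
bar 866 ((450.1324768066406, -137.5837860107422), (13.8567476272583, 44.77427673339844), 22.630231857299805) [ 0.4494592  -0.13655263  0.09152717]
arm 547 [ 0.47331452 -0.19467485] 112.44026 0.08553383461845773
hous ((451.3619384765625, -138.79864501953125), 29.805801391601562) [ 0.44738796 -0.13424924  0.05226999]
z of base/bench (array([  263,   299, 37121, 56237,  4335,  8945, 17205,  6195,  5632,
        5760,  3314,  3668,  3522,  2211,  2706,  3930,  1068,   141,
           5,     0,    14,    15,    13,    17,   107,   742,     6]), array([-0.01 , -0.006, -0.002,  0.002,  0.006,  0.01 ,  0.014,  0.018,
        0.022,  0.026,  0.03 ,  0.034,  0.038,  0.042,  0.046,  0.05 ,
        0.054,  0.058,  0.062,  0.066,  0.07 ,  0.074,  0.078,  0.082,
        0.086,  0.09 ,  0.094,  0.098]))
```

View pics/w1.png

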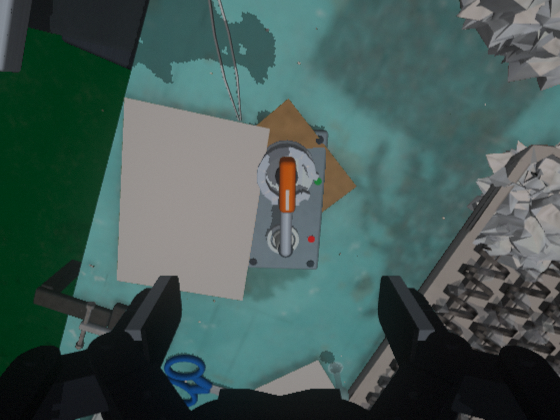

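The wrist view shows the bar at (287,185) and the arm running down to the nest at (285,240), with the red dot at (311,239) and the green dot at (318,181). The top and wrist estimates agree on the knob axis at (0.450, -0.138) and a jaw direction of 22.4°. Next I'll go down over the bar and grip.

```bash
python3 -m inch '[[[0.002,0.003,-0.055],0,0.3],[[0.0025,0.0025,-0.055],0,0.5],[[0,0,-0.04],0,0.5],[[0,0,-0.019],0,0.5],[[0,0,0],0,0.5]]' 60; python3 look.py w2
```

```text
time: 2.42
ee_pos: [0.4489, -0.1386, 0.0864]
eef_rot: [0.557, 0.831, -0.0, -0.001]
ft_force: [-0.2, 0.4, -0.1]
grip_width: 0.504
t 2.425 pos [ 0.4489 -0.1386  0.0864] tool y deg 22.36 z [-0.002  0.001 -1.   ] w 0.5035916685310307 j [-0.55  0.42  1.86 -0.    0.87 -0.94] f [-0.2  0.4 -0.1]
```

View pics/w2.png

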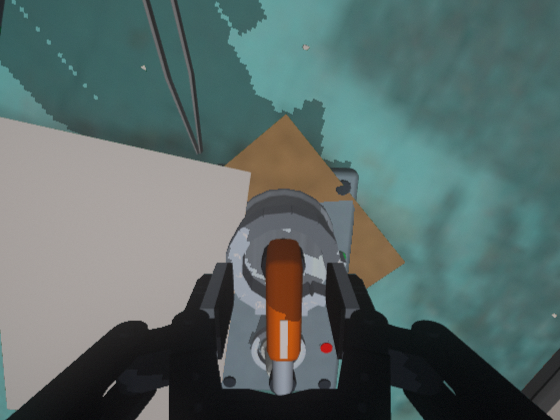

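The bar at column 284 sits centred between the pads (about 225 and 343). Closing now.

```bash
python3 -m inch '[[[0,0,0],0,1],[[0,0,0],0,1],[[0,0,0],0,1],[[0,0,0],0,1],[[0,0,0],0,1]]' 60; python3 look.py w3
```

```text
time: 3.1
ee_pos: [0.4504, -0.139, 0.0885]
eef_rot: [0.557, 0.831, 0.0, 0.002]
ft_force: [2.8, 2.8, 6.6]
grip_width: 0.152
t 3.1 pos [ 0.4504 -0.139   0.0885] tool y deg 22.36 z [ 0.003 -0.001 -1.   ] w 0.15241924227541534 j [-0.55  0.41  1.85  0.    0.87 -0.94] f [2.8 2.8 6.6]
```

View pics/w3.png

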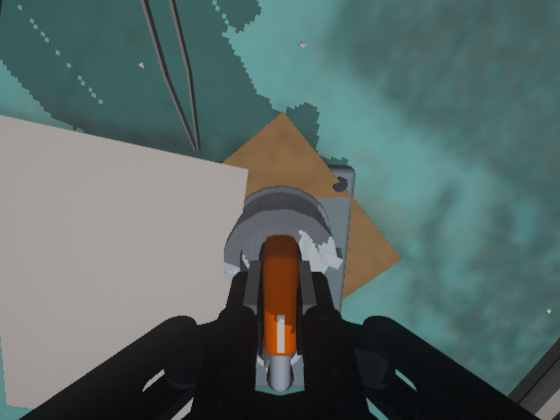

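Gripped: the opening is about 13 mm, which fits the 14 mm bar. Next I'll pull up 18 mm.

```bash
python3 -m inch '[[[0,0,0.006],0,1],[[0,0,0.006],0,1],[[0,0,0.006],0,1],[[0,0,0],0,1]]'; python3 look.py w4
```

```text
time: 3.65
ee_pos: [0.4503, -0.139, 0.1062]
eef_rot: [0.557, 0.831, 0.0, 0.001]
ft_force: [4.7, 2.1, 2.5]
grip_width: 0.152
t 3.65 pos [ 0.4503 -0.139   0.1062] tool y deg 22.36 z [ 0.003 -0.001 -1.   ] w 0.1520433388004151 j [-0.55  0.38  1.84  0.    0.92 -0.94] f [4.7 2.1 2.5]
```

View pics/w4.png

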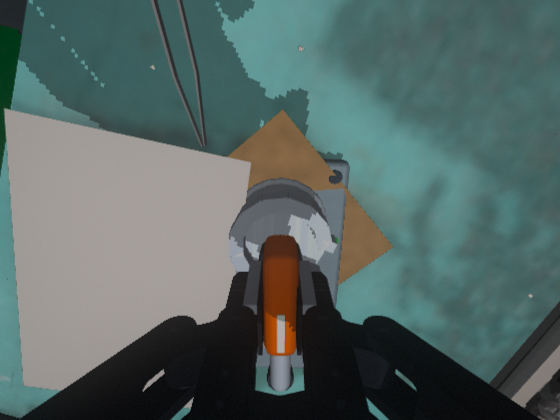

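The bar rose with the gripper: it holds the same place between the fingers while the base has dropped away. Now turning 70° counter-clockwise.

```bash
python3 -m inch '[[[0,0,0],7,1],[[0,0,0],7,1],[[0,0,0],7,1],[[0,0,0],7,1],[[0,0,0],7,1],[[0,0,0],7,1],[[0,0,0],7,1],[[0,0,0],7,1],[[0,0,0],7,1],[[0,0,0],7,1]]'; python3 look.py w5
```

```text
time: 4.95
ee_pos: [0.4512, -0.1379, 0.1062]
eef_rot: [-0.022, 1.0, 0.001, 0.003]
ft_force: [10.9, 11.6, 1.6]
grip_width: 0.151
t 4.95 pos [ 0.4512 -0.1379  0.1062] tool y deg 92.54 z [ 0.005  0.001 -1.   ] w 0.15094164262733234 j [-0.55  0.38  1.84  0.    0.92 -2.17] f [10.9 11.6  1.6]
```

View pics/w5.png

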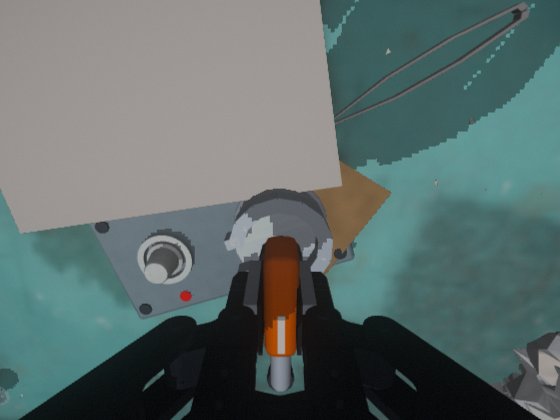

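```bash
python3 -m inch '[[[0.001,0.001,-0.006],0,1],[[0,0,-0.006],0,1],[[0,0,-0.006],0,1],[[0,0,-0.003],0,1],[[0,0,0],0,1]]'; python3 look.py w6
```

```text
time: 5.62
ee_pos: [0.4519, -0.1378, 0.088]
eef_rot: [-0.021, 1.0, -0.001, 0.002]
ft_force: [-6.2, 10.4, 41.1]
grip_width: 0.154
t 5.625 pos [ 0.4519 -0.1378  0.088 ] tool y deg 92.38 z [ 0.004 -0.001 -1.   ] w 0.1541563328802625 j [-0.55  0.41  1.85  0.    0.87 -2.16] f [-6.2 10.4 41.1]
```

View pics/w6.png

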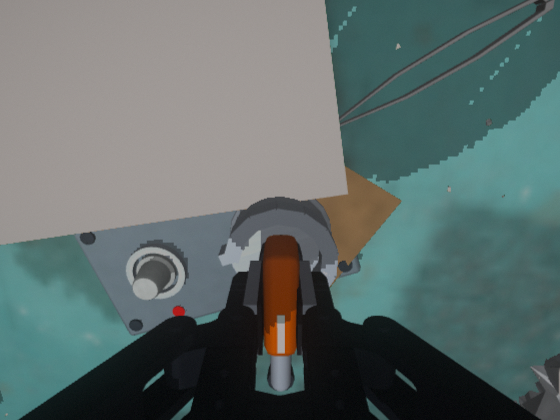

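The push stopped at z = 0.088, the same height as when I gripped it at home, with 41 N of reaction. So it is seated. Next I'll release, rise and check.

```bash
python3 -m inch '[[[0,0,0.002],0,1],[[0,0,0],0,0.5],[[0,0,0],0,0.5],[[0,0,0],0,0.5],[[0,0,0.03],0,0.5],[[0,0,0.05],0,0.5],[[-0.03,-0.03,0.05],0,0],[[0,0,0],0,0],[[0,0,0],0,0]]'; python3 look.py w7
python3 - <<'E'
from h import *
z=np.load('w7.npz');st={'ee_pos':z['pos'],'eef_rot':z['rot']};P=cloud('wrist',z['d'],st).astype(np.float32)
a=P.reshape(-1,3);r=np.linalg.norm(a[:,:2]-[.4505,-.138],axis=1)
b=a[(a[:,2]>.082)&(a[:,2]<.105)&(r<.04)];print('bar',len(b),cv2.minAreaRect(b[:,:2].copy()*1000),b.mean(0))
t=a[(a[:,2]>.04)&(a[:,2]<.072)&(r>.036)&(r<.095)];c=t[:,:2].mean(0);u=np.linalg.svd(t[:,:2]-c,full_matrices=False)[2][0];print('arm',len(t),c,np.degrees(np.arctan2(u[1],u[0])),np.percentile(t[:,2],[5,50,95]))
h=a[(a[:,2]>.047)&(a[:,2]<.058)&(r<.034)&(r>.02)];print('hous',cv2.minEnclosingCircle(h[:,:2].copy()*1000),h.mean(0))
n=np.linalg.norm(a[:,:2]-[.4807,-.212],axis=1)
p=a[(n<.02)&(a[:,2]>.024)&(a[:,2]<.045)];print('plug',len(p),p.mean(0),p[:,2].max())
p=p[p[:,2]>.034];print('plug top',len(p),p.mean(0),cv2.minEnclosingCircle(p[:,:2].copy()*1000))
E
```

```text
time: 6.8
ee_pos: [0.4216, -0.1663, 0.2133]
eef_rot: [-0.02, 1.0, 0.0, -0.0]
ft_force: [-0.6, -0.0, 0.9]
grip_width: 0.999
t 6.8 pos [ 0.4216 -0.1663  0.2133] tool y deg 92.34 z [-0.001  0.001 -1.   ] w 0.9986581563201845 j [-0.64  0.2   1.77  0.    1.18 -2.25] f [-0.6 -0.   0.9]
bar 1053 ((449.599609375, -137.83389282226562), (45.40110397338867, 14.157742500305176), 2.1287317276000977) [ 0.44745916 -0.13847683  0.09105879]
arm 542 [ 0.5137769  -0.13581376] 4.530471 [0.04646434 0.05103523 0.05257999]
hous ((452.8822326660156, -138.7541961669922), 31.45655059814453) [ 0.44465914 -0.13699953  0.05191012]
plug 307 [ 0.47627273 -0.21221693  0.03327524] 0.03749192
plug top 199 [ 0.47810113 -0.2127272   0.03569533] ((478.1241760253906, -212.768310546875), 7.985261917114258)
```

View pics/w7.png

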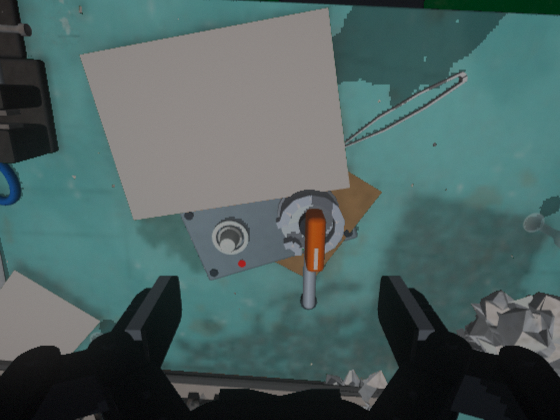

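The wrist view shows the arm (308,300) now pointing away from the nest over the open notch. The bar top is at z = 0.091 (0.092 is home), the bar angle gives a turn of about 1.217 rad, and the arm top is at 0.052. So it is home and locked. The plug is free at (230,238), about (0.479, -0.2125). Keeping the current yaw gives the fingers clearance from both housing and sheet.

```bash
python3 -m inch '[[[0.03,-0.023,0],0,0.45],[[0.028,-0.023,-0.03],0,0.45],[[0,0,-0.05],0,0.45],[[0,0,-0.033],0,0.45],[[0,0,0],0,0.45]]' 30; python3 look.py w8
python3 - <<'E'
from h import *
z=np.load('w8.npz');st={'ee_pos':z['pos'],'eef_rot':z['rot']};P=cloud('wrist',z['d'],st).astype(np.float32)
a=P.reshape(-1,3)
n=np.linalg.norm(a[:,:2]-[.4795,-.212],axis=1)
p=a[(n<.02)&(a[:,2]>.033)&(a[:,2]<.042)];print('plug top',len(p),p.mean(0),cv2.minEnclosingCircle(p[:,:2].copy()*1000))
E
```

```text
time: 7.48
ee_pos: [0.4787, -0.211, 0.098]
eef_rot: [-0.021, 1.0, 0.002, -0.003]
ft_force: [0.1, 0.9, 1.1]
grip_width: 0.55
t 7.475 pos [ 0.4787 -0.211   0.098 ] tool y deg 92.41 z [-0.006  0.004 -1.   ] w 0.550263137515472 j [-0.64  0.49  1.69  0.    0.97 -2.25] f [0.1 0.9 1.1]
plug top 567 [ 0.47787762 -0.21307042  0.03549104] ((478.3995361328125, -213.0463409423828), 8.00761604309082)
```

View pics/w8.png

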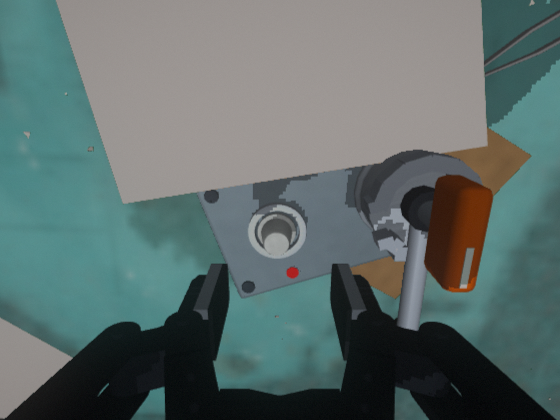

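The plug at (277,240) is centred between the fingers (columns 220 and 340), and the rod and housing are clear on the right. Descending to just above the ring.

```bash
python3 -m inch '[[[0,-0.0015,-0.03],0,0.5],[[0,0,-0.016],0,0.5],[[0,0,-0.006],0,0.5],[[0,0,0],0,0.5]]' 30; python3 look.py w9
```

```text
time: 8.02
ee_pos: [0.4801, -0.2141, 0.0494]
eef_rot: [-0.021, 1.0, -0.0, 0.0]
ft_force: [-0.4, -0.5, 0.4]
grip_width: 0.504
t 8.025 pos [ 0.4801 -0.2141  0.0494] tool y deg 92.38 z [ 0. -0. -1.] w 0.5037668306031127 j [-0.64  0.57  1.71 -0.    0.85 -2.25] f [-0.4 -0.5  0.4]
```

View pics/w9.png

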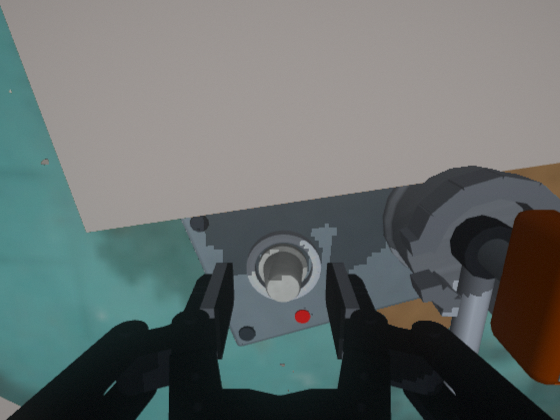

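```bash
python3 -m inch '[[[-0.0012,0.001,-0.0035],0,0.5],[[0,0,0],0,0.6],[[0,0,0],0,0.66],[[0,0,0],0,0.66]]' 30; python3 look.py w10
```

```text
time: 8.57
ee_pos: [0.4787, -0.213, 0.0456]
eef_rot: [-0.021, 1.0, -0.0, 0.0]
ft_force: [-0.5, -0.5, 0.1]
grip_width: 0.341
t 8.575 pos [ 0.4787 -0.213   0.0456] tool y deg 92.37 z [ 0. -0. -1.] w 0.3414635814173771 j [-0.64  0.58  1.72  0.    0.84 -2.25] f [-0.5 -0.5  0.1]
```

View pics/w10.png

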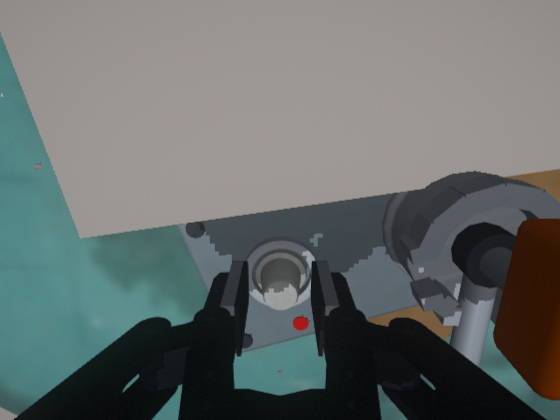

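Opening is 29 mm and the plug at (281,285) is centred between the pads, with no contact force. Now closing.

```bash
python3 -m inch '[[[0,0,0],0,0.8],[[0,0,0],0,0.9],[[0,0,0],0,0.9],[[0,0,0],0,0.9]]' 30; python3 look.py w11
```

```text
time: 9.12
ee_pos: [0.4787, -0.213, 0.0456]
eef_rot: [-0.021, 1.0, -0.0, 0.0]
ft_force: [-0.1, 0.4, 3.7]
grip_width: 0.215
t 9.125 pos [ 0.4787 -0.213   0.0456] tool y deg 92.37 z [ 0. -0. -1.] w 0.2145035904800961 j [-0.64  0.58  1.72  0.    0.84 -2.25] f [-0.1  0.4  3.7]
```

View pics/w11.png

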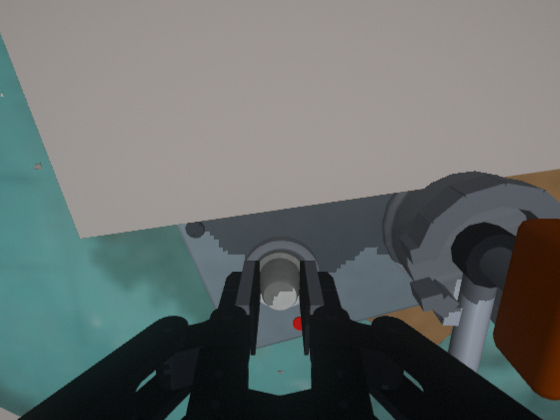

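```bash
python3 -m inch '[[[0,0,0.004],0,0.9],[[0,0,0.008],0,0.9],[[0,0,0.008],0,0.9]]'; python3 look.py w12
```

```text
time: 9.55
ee_pos: [0.4787, -0.2131, 0.0661]
eef_rot: [-0.021, 1.0, -0.0, 0.0]
ft_force: [1.0, 0.2, -0.4]
grip_width: 0.214
t 9.55 pos [ 0.4787 -0.2131  0.0661] tool y deg 92.37 z [ 0. -0. -1.] w 0.21423148638042228 j [-0.64  0.54  1.71 -0.    0.89 -2.25] f [ 1.   0.2 -0.4]
```

View pics/w12.png

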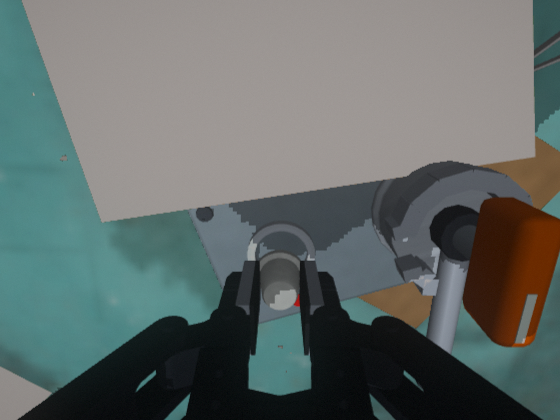

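The plug lifted out with the gripper and stands upright at (282,285), with the nest ring empty behind it. Now rising and carrying it to the tray.

```bash
python3 -m inch '[[[0,0,0.03],0,0.9],[[0,0,0.05],0,0.9],[[0,0,0.044],0,0.9],[[0.005,0.02,0],-1,0.9],[[0.009,0.04,0],-2,0.9],[[0.009,0.04,0],-2,0.9],[[0.009,0.04,0],-2,0.9],[[0.009,0.04,0],-2,0.9],[[0.009,0.04,0],-2,0.9],[[0.009,0.04,0],-2,0.9]]' && python3 -m inch '[[[0.009,0.04,0],-2,0.9],[[0.009,0.04,0],-2,0.9],[[0.009,0.04,0],-2,0.9],[[0.009,0.04,0],0,0.9],[[0.009,0.04,0],0,0.9],[[0.005,0.02,0],0,0.9],[[0,0,0],0,0.9]]'; python3 look.py w13
```

```text
time: 10.85
ee_pos: [0.5378, 0.0484, 0.1898]
eef_rot: [0.093, 0.996, -0.0, 0.0]
ft_force: [-0.2, -0.8, 0.3]
grip_width: 0.219
time: 11.72
ee_pos: [0.5874, 0.268, 0.1892]
eef_rot: [0.144, 0.99, -0.0, -0.0]
ft_force: [-0.5, -0.5, 0.3]
grip_width: 0.216
t 11.725 pos [0.5874 0.268  0.1892] tool y deg 73.47 z [-0. -0. -1.] w 0.21607922707991026 j [ 0.25  0.63  1.19 -0.    1.32 -1.04] f [-0.5 -0.5  0.3]
```

View pics/w13.png

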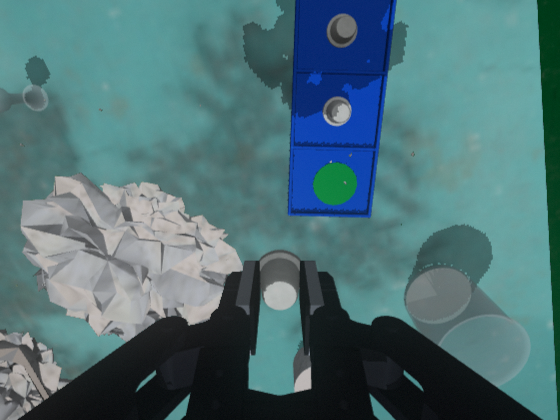

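Run:
```python
from h import *
z=np.load('w13.npz');st={'ee_pos':z['pos'],'eef_rot':z['rot']};im=z['im'];P=cloud('wrist',z['d'],st)
hsv=cv2.cvtColor(im,cv2.COLOR_RGB2HSV);H,S,V=[hsv[...,i].astype(int) for i in range(3)]
g=(H>50)&(H<75)&(S>150)&(V>60);g[:120]=0;g[215:]=0;g[:,:300]=0;g[:,375:]=0
ys,xs=np.nonzero(g);q=P[g];q=q[abs(q[:,2])<.03];print(len(q),xs.mean(),ys.mean(),q.mean(0),np.median(q,0))
m,T=cam('wrist',st)
e=cv2.minAreaRect(np.stack([xs,ys],1).astype(np.float32));print(e)
ray=T[:3,:3]@[(xs.mean()-m['cx'])/m['fx'],(ys.mean()-m['cy'])/m['fy'],1];o=T[:3,3];print('pad by ray',o+ray*(.0042-o[2])/ray[2])
b=(H>105)&(H<125)&(S>150);b[:130]=0;b[225:]=0
q=P[b&(P[...,2]<.02)&(P[...,2]>.006)].astype(np.float32);print('wall',cv2.minAreaRect(q[:,:2].copy()*1000))
a=P.reshape(-1,3)
n=np.linalg.norm(a[:,:2]-[.537,.330],axis=1);p=a[(n<.02)&(a[:,2]>.019)&(a[:,2]<.032)];print('plug near',p.mean(0),p[:,2].max())
a=cloud('top',np.load('top0.npz')['d'])[95:165,100:165].reshape(-1,3)
a=a[(a[:,2]>.02)&(a[:,2]<.25)];print('beaker',len(a),a.min(0),a.max(0))
```

```text
1338 334.36654275092934 183.31152416356878 [0.59912256 0.31542131 0.00449552] [0.59891022 0.31544919 0.0044776 ]
((334.5, 183.0), (40.0, 41.0), 90.0)
pad by ray [0.59908624 0.31549447 0.0042    ]
wall ((589.2664794921875, 315.35198974609375), (76.14794158935547, 78.66873931884766), 71.95309448242188)
plug near [0.53804554 0.33114903 0.02421314] 0.02737696979751547
beaker 675 [0.70318839 0.34981194 0.020043  ] [0.7780765  0.42262202 0.0889294 ]
```

The pad is at (334,183) in the picture, which gives (0.599, 0.3154, 0.0045). The height matches, the top view agrees, and the plug at (280,285) is still held upright. Moving over the pad and down.

```bash
python3 -m inch '[[[0.006,0.024,0],0,0.9],[[0.0057,0.0234,-0.02],0,0.9],[[0,0,-0.04],0,0.9],[[0,0,-0.04],0,0.9],[[0,0,-0.03],0,0.9],[[0,0,-0.013],0,0.9],[[0,0,0],0,0.9]]'; python3 look.py w14
```

```text
time: 12.65
ee_pos: [0.5994, 0.3138, 0.0465]
eef_rot: [0.145, 0.989, -0.0, -0.0]
ft_force: [-0.1, -0.9, 0.2]
grip_width: 0.213
t 12.65 pos [0.5994 0.3138 0.0465] tool y deg 73.33 z [-0. -0. -1.] w 0.213114161644216 j [ 0.31  0.85  1.19 -0.    1.1  -0.97] f [-0.1 -0.9  0.2]
```

View pics/w14.png

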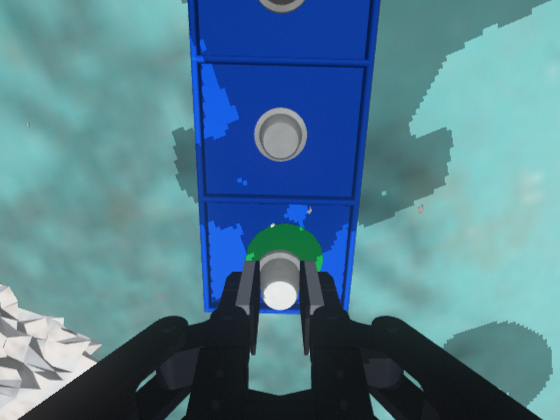

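The plug at (280,280) is above the green pad (columns 246 to 322, centre 284), so a 1.5 mm sideways trim is needed. Lowering until it touches.

```bash
python3 -m inch '[[[0,0.0015,-0.005],0,0.9],[[0,0,-0.003],0,0.9],[[0,0,-0.002],0,0.9],[[0,0,0],0,0.9]]'; python3 look.py w15
```

```text
time: 13.2
ee_pos: [0.5993, 0.3159, 0.0364]
eef_rot: [0.145, 0.989, -0.0, -0.0]
ft_force: [0.7, 0.2, 0.0]
grip_width: 0.211
t 13.2 pos [0.5993 0.3159 0.0364] tool y deg 73.37 z [-0. -0. -1.] w 0.2114576221687031 j [ 0.31  0.86  1.19 -0.    1.09 -0.97] f [0.7 0.2 0. ]
```

```bash
python3 -m inch '[[[0,0,-0.0007],0,0.9],[[0,0,0],0,0.9]]'; python3 -m inch '[[[0,0,-0.0006],0,0.9],[[0,0,0],0,0.9]]'; python3 look.py w16
```

```text
time: 13.5
ee_pos: [0.5995, 0.3159, 0.0359]
eef_rot: [0.145, 0.989, 0.0, 0.0]
ft_force: [0.2, -0.3, 0.5]
grip_width: 0.214
time: 13.75
ee_pos: [0.5995, 0.3159, 0.0358]
eef_rot: [0.145, 0.989, 0.0, 0.0]
ft_force: [-2.0, -1.0, 5.5]
grip_width: 0.216
t 13.75 pos [0.5995 0.3159 0.0358] tool y deg 73.37 z [ 0.001  0.    -1.   ] w 0.21632713519519947 j [ 0.31  0.87  1.19 -0.    1.09 -0.97] f [-2.  -1.   5.5]
```

View pics/w16.png

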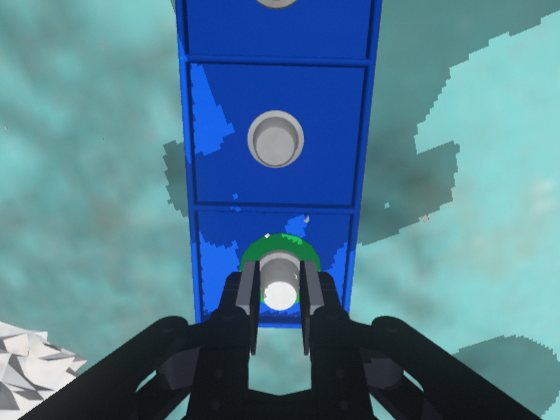

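Contact came at exactly the predicted z = 0.0358 with 5.5 N, and the plug is on the pad. Next I'll open gently and rise straight up.

```bash
python3 -m inch '[[[0,0,0],0,0.76],[[0,0,0],0,0.7],[[0,0,0],0,0.66],[[0,0,0],0,0.6],[[0,0,0],0,0.6]]'; python3 look.py w17; python3 -m inch '[[[0,0,0.01],0,0.6],[[0,0,0.03],0,0.6],[[0,0,0.05],0,0.6],[[-0.02,-0.05,0.03],0,0.6],[[0,0,0],0,0.6]]'; python3 look.py w18
```

```text
time: 14.42
ee_pos: [0.5993, 0.3159, 0.035]
eef_rot: [0.145, 0.989, -0.0, -0.0]
ft_force: [0.3, 0.0, -0.2]
grip_width: 0.402
t 14.425 pos [0.5993 0.3159 0.035 ] tool y deg 73.37 z [-0. -0. -1.] w 0.4015375652672335 j [ 0.31  0.87  1.19 -0.    1.08 -0.97] f [ 0.3  0.  -0.2]
time: 15.1
ee_pos: [0.5797, 0.2641, 0.1588]
eef_rot: [0.146, 0.989, 0.001, 0.002]
ft_force: [0.5, 1.5, 0.3]
grip_width: 0.397
t 15.1 pos [0.5797 0.2641 0.1588] tool y deg 73.24 z [ 0.004  0.001 -1.   ] w 0.39715561751316786 j [ 0.24  0.64  1.26 -0.    1.24 -1.03] f [0.5 1.5 0.3]
```

View pics/w18.png

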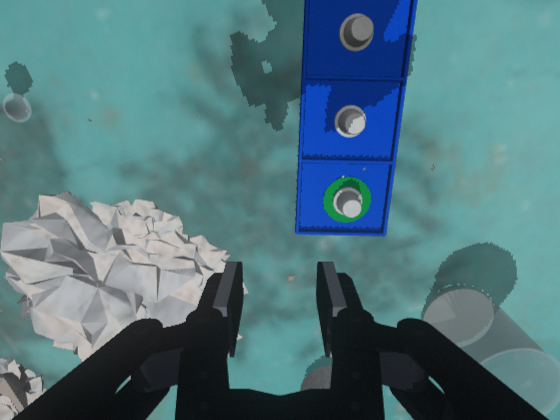

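The plug stands upright, centred on the green pad at (348,202), with the other two standing at (350,121) and (357,32). One last look at the whole bench, using the top camera.

Run:
```python
from h import *
im,d=get_image('top');save('topf',cv2.resize(im[160:300,110:440],None,fx=2.4,fy=2.4,interpolation=cv2.INTER_CUBIC));P=cloud('top',d).astype(np.float32)
a=P.reshape(-1,3);r=np.linalg.norm(a[:,:2]-[.45,-.138],axis=1)
b=a[(a[:,2]>.08)&(a[:,2]<.11)&(r<.035)]
if len(b)>10: print('bar',len(b),cv2.minAreaRect(b[:,:2].copy()*1000),np.median(b[:,2]))
for n,c,lo,hi in[('insa',[.4556,.0921],.05,.063),('insb',[.6175,-.365],.05,.063),('plug',[.599,.3155],.018,.04),('a',[.5374,.3304],.018,.04),('b',[.4796,.3478],.018,.04),('nest',[.479,-.2125],.024,.04)]:
    q=a[(np.linalg.norm(a[:,:2]-c,axis=1)<.018)&(a[:,2]>lo)&(a[:,2]<hi)];print(n,len(q),q.mean(0) if len(q) else None)
z=np.load('w18.npz');a=cloud('wrist',z['d'],{'ee_pos':z['pos'],'eef_rot':z['rot']}).reshape(-1,3)
q=a[(np.linalg.norm(a[:,:2]-[.599,.3155],axis=1)<.018)&(a[:,2]>.02)&(a[:,2]<.04)];print('wrist plug',len(q),q.mean(0),q[:,2].max())
```

```text
bar 113 ((448.6129455566406, -137.52027893066406), (42.8729362487793, 13.580404281616211), 1.4326560497283936) 0.090341195
insa 38 [0.45533878 0.09192551 0.05436288]
insb 37 [ 0.61736554 -0.36541125  0.05420329]
plug 0 None
a 0 None
b 0 None
nest 0 None
wrist plug 369 [0.59826336 0.31508642 0.02525058] 0.028233341555817304
```

View pics/topf.png

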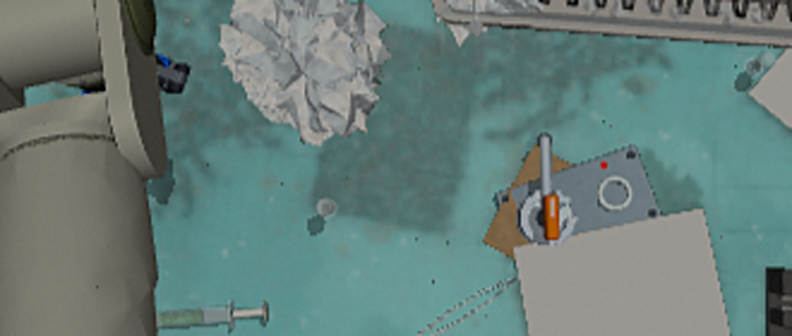

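The top view shows the arm over the open notch, the nest empty and both inserts unmoved. The bar is at its starting height. The robot hides the tray here, but the wrist view covered it.

```bash
python3 -c "
from bench import *
s=get_state();print(s['time'],s['ft_force'].round(1));print(sign_off())"
```

```text
15.2 [ 0.1 -0.4 -0.3]
the job is handed in; nothing more can be done
None
```

The job is done and was handed in at 15.2 s with the robot clear of everything. I pulled the knob up, turned it about 70° counter-clockwise and pushed it home in the green-dot notch. Then I lifted the plug out and stood it wide end down on the green pad.

Last checks:
- **Knob:** the bar turned about 1.22 rad. Its top is at 0.090–0.091 m, the same as at the start and within camera error of the 0.092 m for home. The push down stopped firmly at the starting height with about 41 N at the wrist, briefly, through the gripped knob.
- **Plug:** it stands upright within about 1 mm of the pad centre, with its top at about 0.026–0.028 m (0.0262 m expected). The nest is empty.
- **Everything else:** both glass inserts moved less than 0.5 mm, which is within measurement noise, and the other two plugs are standing in their compartments.
- **Not confirmed from above:** the arm hid the tray from the top camera in the final picture, so the tray was checked with the wrist camera only. No other check failed or disagreed.

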